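# Refit the spring strut of a desk-lamp arm

## Robot

A 7-joint arm with a two-finger parallel gripper is mounted at the origin on the work surface. World frame = base frame: x ahead of the robot, y to its left, z up, the work surface at z = 0. Lengths are in m, angles in rad, forces in N, time in s.
With the tool pointing down it reaches from about 0.4 to 0.85 m from the base axis. Payload 10.4 kg.
Tool frame: the origin (TCP) lies on the centre line of the jaws, within the pads' length; the fingertips stand 14 mm ahead of it and the grasp point (between the pads) lies 5 mm behind it (manip.tip_reach is the distance from the TCP to the fingertips, in m); z points along the fingers, y is the line along which they close (so a half turn about z gives the same grasp; the last joint's range is limited). The gripper opens to 85 mm and grips with 20 to 120 N. Pads are 22 mm wide; open, the fingers measure 114 mm over their backs; the gripper's body (76 mm by 85 mm) begins 54 mm behind the grasp point. The pads swing forward as they close: fully open they stand 13 mm farther back than shut.
Start: joints at [-1.257, 0.332, -0.065, 1.46, 0.022, 1.35, -0.088], TCP at [0.207, 0.59, 0.245] pointing down, gripper open.
Joint ranges: [-2.6, 2.6], [-0.5, 2.12], [-1.47, 1.34], [0.16, 2.42], [-1.27, 4.41], [0.06, 2.06], [-2.6, 2.6]. Speed limits (rad/s): [2.22, 2.22, 2.79, 2.79, 3.14, 3.14, 3.14].

## Interface

Orientations are given as a unit quaternion [x, y, z, w].
In Python, from workcell import manip gives the robot as it stands.
- The arm moves only by the shell command python3 -m pendant 'ROWS' [FORCE]. ROWS is JSON, a list of rows, each a list of 7 numbers: the shift along the tool's x, y, z in units of 50 mm (1.0 is 50 mm), then the turn, a rotation vector about the tool's x, y, z in units of 8 degrees (1.0 is 8 degrees), then the opening, from -1 (shut) to 1 (fully open), so that 0 is half open. In form: [[dx, dy, dz, ax, ay, az, jaw], ...]. A call has exactly 10 rows; each row is the pose to reach, as a shift and turn from the pose commanded when the call began, along the tool's axes at that moment; what a row does not reach only later rows make up. A row lasts 1/8 s, in which the tool goes at most 62.5 mm and 10.7 degrees, less where a joint would pass 70% of its speed; a pose out of reach is approached as far as the arm can. A call with a gripper value outside its range is refused whole. The fingers move at their own pace and stop on an object; FORCE is the grip in N (left out, the last holds). Time passes only in rows, so rows that repeat a pose let the fingers close, or fill a call up. It gives the time, the measured TCP pose, the force, the opening and the grip force at its end, in the units of the state.
- manip.get_obs(): the state, without advancing time (a new reading comes with each control period).
- manip.camera(name): name is "side" or "top"; returns (picture, depth): 384x512x3 uint8, red, green, blue; 384x512 float32, m along the optical axis (not along the pixel's ray), 0 where there is no reading.
- manip.get_calibration(name): a dict with "fx", "fy", "cx", "cy" (pixels), "D" ([k1, k2, p1, p2, k3] as OpenCV has them; the pictures are not rectified), "xyz" and "orientation" of the camera in the world. Camera axes: x right, y up, looking along -z (the intrinsics and any distortion apply to the point x, -y, -z); pixel columns grow to the right and rows downward; lengths in m; the calibration is good to about 2 mm. A picture is of the moment at which its call begins. get_calibration takes no time and is no camera call.
- manip.hand_in(): hands the job in; it is judged then, once.
Trained networks look in the newest picture that a camera, given by its name, has taken for a name from the list of things; names that differ only in an ending like _2 or _b are one class to them, and where a whole thing is asked for, a point or a joint stands for the part that bears it (a point fixed in the world has none). Each returns a list of dicts, best first, with "p" (0 to 1); they miss things now and then, are a little off and sometimes report something else, mostly with a low value. They report only what shows in the picture. A call takes as long as a camera call. They do not tell look-alikes from the thing itself.
- manip.find_in(thing, camera): "box" ([left, top, right, bottom] in pixels, round what is visible of it).
- manip.trace(thing, camera): "pixels" (384x512 bool, what is visible of it) and "box" ([left, top, right, bottom] in pixels, round what is visible of it).
- manip.tip_of(thing, camera): "pixel" ([column, row] in pixels: a listed point, or the origin of a listed thing).
The state is a dict: "clock": time; "joint_pos": joint angles; "joint_velocities": joint speeds; "tau": joint torques, N m; "position": TCP position; "ee_rot": TCP orientation; "ft_force": force on the tool from outside, world axes, zero at the start; "torque": the same for the moment, N m; "grip_width": opening from 0.0 (shut) to 1.0 (fully open); "grasp_force": force on a finger pad.
Only numpy, scipy, OpenCV 4.12 (cv2) and the standard library are available. Lean on these libraries where they do the work, as an engineer would, in place of code of your own. Each camera call takes 0.05 s, during which the arm holds its last target. There are 200 camera calls.

## Task

The desk-lamp arm in the vice needs its spring strut refitted: take the pivot pin with the round knurled head out of the wooden block and push it fully home, head down on the fork, through the fork and the strut's eye, and let go of it. Then grip the tongue at the free end of the strut and draw the sprung rod straight out until the dark groove round the rod stands at the mouth of the tube, and stay there: finish while still holding it against the spring, so that I can hook the elbow on. Leave the wing bolt in the block and the other things on the bench where they are.

Things in the scene. Friction and masses are not known exactly. Their poses are not given: they have to be found in the camera images.
- lamparm: Desk-lamp arm lying on its side, fixed: a dark bar clamped in a blue vice at one end, its other end on a wooden block. Origin on the table straight below the fork's hole; x runs level along the strut from the fork towards the strut's free end, z up. The bar (14 mm wide, top 66 mm above the table) runs parallel to x, its middle at y = +46 mm.
- vice (a point): Middle of the vice's fixed jaw, top face, 70 mm above the table. The blue drill-press vice covers x = -145 to -45 mm and y > 13 mm in the lamp arm's frame.
- elbow (a point): Elbow knuckle at the end of the lamp arm's bar: 34 mm across, wing nut on top 84 mm above the table; this point is the nut's top, at x = 345, y = 46 mm in the arm's frame. A low crank lug (top 49 mm high) reaches from it to y = 0. The wooden block under the bar is 45 mm high, at x = 287 to 325, y > 32 mm.
- fork_hole (a point): Centre of the hole in the top face of the steel fork on the lamp arm, 66 mm above the table. The fork is two level ears 30 x 30 mm, 5 mm thick, with an 11 mm gap between them, each with an upright 9 mm hole in line; the strut's eye lies in the gap. The space below the lower ear (45 mm above the table) is free.
- strut: Spring strut, loose, 0.21 kg: a dark tube, 18 mm across, with a flat eye (22 x 22 x 10 mm, upright 9 mm hole) at one end and a sprung rod at the other. It lies level, eye in the fork, tube in a black saddle clip (at x = 130 mm) that stops it sideways only: only the pin keeps it from sliding lengthwise. Origin at the eye hole's centre, 55 mm above the table; x along the tube to the free end.
- tube_mouth (a point): The tube's mouth, where the rod comes out: a point on the tube's axis, 191 mm from the eye's centre, with a bright collar round it.
- rod (a joint): How far the sprung rod is drawn out, m: 0 at rest (pulled in by the spring), 0.065 at its stop. The spring pulls back with 3 N at rest and 140 N per metre more, 9 N at the mark. The mark is a dark groove 4 mm wide round the bright 8 mm rod; at rest it is hidden 40 mm inside the tube; its middle is at the tube's mouth at 0.040.
- rod_end (a point): Centre of the flat dark tongue on the end of the rod, the place to grip: 28 mm long along the rod, 16 mm wide (level, across the rod), 20 mm high, centre 55 mm above the table. Its centre lies 30 mm beyond the tube's mouth when the rod is in, and moves out along the strut's x with the rod. 31 mm is free on its bar side, more on the other.
- pin: Pivot pin, loose, steel, 30 g, standing upright in a hole of the wooden block: a round knurled head 14 mm in diameter and 17 mm tall on a straight 7 mm shank 36 mm long, its last 6 mm tapered to 3 mm. Origin at the centre of the head's underside, which rests on the block's top face (46 mm above the table); z up through the head.
- pin_tip (a point): Lower end of the pin's shank, 36 mm below the head's underside.
- block: Wooden block 110 x 40 x 46 mm, fixed, with three 9 mm holes in a row along its x, at -36, 0 and +36 mm: one outer hole holds the pivot pin, the other outer one the wing bolt, the middle one is empty. Origin at the centre of its underside.
- bolt: Wing bolt, loose, in the block's other outer hole: the same shank, but a thin 24 mm disc with a flat 18 x 5 mm wing standing on it, 17 mm tall in all. Stays where it is. Origin at the disc's underside.
- tape: Roll of black tape, 54 mm across, 19 mm high, lying near the strut on the side away from the bar. Bystander.
- pliers: Long-nosed pliers with red and black handles, about 140 mm long and 10 mm high, lying beyond the lamp arm's bar. Bystander.
- cutters: Side cutters, red and black handles, about 100 mm long, to the robot's right. Bystander.
- screwdriver: Screwdriver with a red handle, 190 mm long, to the robot's right. Bystander.
- can: Drinks can, 66 mm across, 115 mm high, standing at the left, farther out than the block. Bystander.
- tin: Shallow brass dish, 90 mm across, 28 mm high, to the right. Bystander.
Not all that is in view belongs to the job. Of the things shaped like the strut, the dark steel one is meant.

How it is judged:
On the way, in this order (a step that is already met when the one before it is completed fails the run):
1. the pivot pin is fully home through the fork and the strut's eye, and let go of (z of pin in the frame of fork_hole between -0.004 and 0.003 m and horizontal distance between pin and fork_hole below 0.003 m and angle between pin's own z axis and vertical below 0.12 rad and horizontal distance between strut and pin below 0.005 m and contact force between the fingers and pin below 0.1 N), for 0.2 s.
2. the rod is drawn out to its groove by the gripper and held there (value of joint rod between 0.035 and 0.045 m and angle between the x axis of strut and the x axis of lamparm, either way round below 0.1 rad and angle between strut's own z axis and vertical below 0.15 rad and contact force between the fingers and strut above 2 N), for 0.5 s.
At the end, for the whole second after the job is handed in: Still gripping the rod (over 2 N on the strut), drawn out 35 to 45 mm and still; strut level within 0.15 rad, in line with the arm within 0.1 rad; pivot pin not touched, through fork and eye, its head within 3 mm of the fork's top, centred within 3 mm, upright within 0.12 rad (all of step 1 and all of step 2 and velocity of joint rod between -0.01 and 0.01 m/s); the arm keeps its last pose, push and grip.
It fails at once if a thing on the bench is disturbed (moved more than 20 mm) (distance of any of tape, pliers, cutters, screwdriver, can, tin from where it was at the start of the episode above 0.02 m).
It fails at once if the wing bolt is taken out of the block (moved more than 15 mm) (distance of bolt from where it was at the start of the episode above 0.015 m).
It also fails if it takes over 48 s, if anything falls off the work surface, if the arm or the gripper's body presses on something with over 40 N, if the wrist force passes 120 N, or if a joint passes its speed limit or range.

## Working session

There is one attempt and no reset: what is moved stays moved. The work goes in short steps, Python scripts to look and compute and a shell command to move; the robot and the scene stay as the last step left them, time stands still between calls to the robot, and variables do not carry over. Pictures are saved under pics/ and viewed, at most 10 in all, crops included, and the job is handed in when it is done.

```bash
mkdir -p pics; cat > h.py <<'E'
import numpy as np, cv2
from scipy.spatial.transform import Rotation as R
from workcell import manip
def ray(cam,px):
    c=manip.get_calibration(cam)
    K=np.array([[c['fx'],0,c['cx']],[0,c['fy'],c['cy']],[0,0,1]])
    u=cv2.undistortPoints(np.array([[px]],float),K,np.array(c['D'],float))[0,0]
    return np.array(c['xyz']),R.from_quat(c['orientation']).apply([u[0],-u[1],-1.])
def atz(cam,px,z):
    o,d=ray(cam,px); return o+d*(z-o[2])/d[2]
def atdepth(cam,px,dep):
    o,d=ray(cam,px); return o+d*dep
def tri(c1,p1,c2,p2):
    o1,d1=ray(c1,p1);o2,d2=ray(c2,p2)
    s=np.linalg.lstsq(np.c_[d1,-d2],o2-o1,rcond=None)[0]
    a=o1+d1*s[0];b=o2+d2*s[1]
    return (a+b)/2,np.linalg.norm(a-b)
def proj(cam,P):
    c=manip.get_calibration(cam)
    p=R.from_quat(c['orientation']).inv().apply(np.array(P)-c['xyz'])
    K=np.array([[c['fx'],0,c['cx']],[0,c['fy'],c['cy']],[0,0,1]])
    return cv2.projectPoints(np.array([[p[0],-p[1],-p[2]]]),np.zeros(3),np.zeros(3),K,np.array(c['D'],float))[0][0,0]
def save(cam,name):
    im,d=manip.camera(cam); cv2.imwrite('pics/'+name,im[:,:,::-1]); return im,d
E
python3 - <<'E'
from h import *
np.set_printoptions(precision=4,suppress=True)
ims=[save(c,f'{c}0.png') for c in('side','top')]
for c in('side','top'):
    k=manip.get_calibration(c); print(c,np.array(k['xyz']),R.from_quat(k['orientation']).apply([0,0,-1]),k['fx'])
D={'side':ims[0][1],'top':ims[1][1]}
for t in ['fork_hole','pin','bolt','block','tube_mouth','rod_end','elbow','vice','strut','lamparm']:
    for c in('side','top'):
        for r in manip.tip_of(t,c)[:3]:
            p=r['pixel'];i,j=int(round(p[1])),int(round(p[0]))
            dd=D[c][min(max(i,0),383),min(max(j,0),511)]
            print(t,c,round(r['p'],2),np.array(p),atdepth(c,p,dd))
o=manip.get_obs();print(o['clock'],o['position'],o['ee_rot'])
E
```

```text
side [ 0.1756 -0.938   0.9346] [ 0.2384  0.7187 -0.6532] 442.63892769880897
top [0.3819 0.0134 1.5604] [ 0.0719 -0.0057 -0.9974] 498.1686506237953
fork_hole side 0.58 [283.8 184.1] [0.5912 0.0492 0.0643]
fork_hole side 0.24 [305.9 226.1] [ 0.5888 -0.1393  0.0607]
fork_hole top 0.93 [237.1 154.1] [0.5784 0.054  0.0684]
pin side 0.48 [224.6 143.8] [0.4749 0.34   0.0464]
pin top 0.45 [142.5 188.5] [0.4762 0.3416 0.0666]
bolt side 0.56 [246.2 145.9] [0.551  0.3268 0.032 ]
bolt top 0.4 [145.6 164.1] [0.5529 0.3374 0.0447]
block side 0.91 [234.3 154.8] [0.5064 0.327  0.0014]
block side 0.72 [387.9 302.7] [ 0.7096 -0.4045  0.0075]
block side 0.54 [340.6 211.9] [ 0.7402 -0.0643  0.009 ]
block top 0.62 [145. 175.] [0.5192 0.3391 0.0441]
tube_mouth side 0.88 [309.2 226.8] [ 0.5995 -0.1391  0.0548]
tube_mouth side 0.59 [140.9 175.4] [0.1713 0.2884 0.0085]
tube_mouth top 0.97 [297.5 146.1] [ 0.6125 -0.1358 -0.0038]
tube_mouth top 0.72 [162.9 285. ] [0.1791 0.2876 0.0197]
rod_end side 0.4 [139.2 181.4] [0.1625 0.2485 0.0155]
rod_end side 0.39 [307.8 235.5] [ 0.5868 -0.162   0.046 ]
rod_end top 0.
[... 205 characters left out ...]

vice side 0.78 [276.7 165.2] [0.6009 0.1438 0.0674]
vice side 0.49 [265.3 137.9] [0.642  0.3824 0.0147]
vice top 0.77 [204.6 146.1] [0.6026 0.1518 0.0746]
strut side 0.63 [279.3 186.9] [0.5728 0.0393 0.065 ]
strut side 0.5 [157.9 142. ] [0.2531 0.4702 0.0102]
strut top 0.94 [239.3 151. ] [0.5899 0.0477 0.0529]
strut top 0.76 [113.6 260.5] [ 0.2523  0.4496 -0.0013]
strut top 0.64 [239.1 153.3] [0.5815 0.0481 0.063 ]
lamparm side 0.69 [280.  198.5] [ 0.5858  0.0584 -0.0016]
lamparm side 0.47 [233.1 152.4] [0.501  0.3229 0.0158]
lamparm top 0.69 [238.5 155.2] [0.5751 0.0498 0.0679]
lamparm top 0.43 [388.6 200.9] [ 0.4353 -0.4209  0.0148]
1.1 [0.2065 0.5899 0.2453] [0.1676 0.9859 0.     0.    ]
```

```bash
python3 -c "
import cv2,numpy as np
a=[cv2.imread(f'pics/{c}0.png') for c in('side','top')]
" ; ls pics
```

```text
side0.png
top0.png
```

View pics/side0.png

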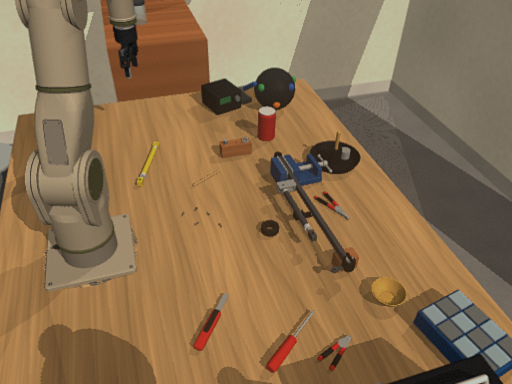

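View pics/top0.png

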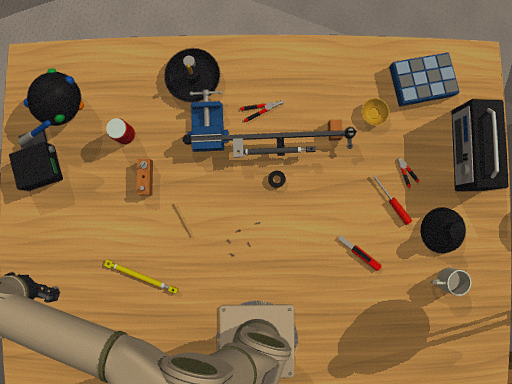

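The side view shows the block at about (235,148), the fork at (284,184) and the strut running to (313,238). In the top view the block is at (145,177), the fork at (237,150) and the tongue at (310,149). The yellow strut is a decoy. I'll zoom in next.

```bash
python3 - <<'E'
from h import *
np.set_printoptions(precision=4,suppress=True)
s=cv2.imread('pics/side0.png');t=cv2.imread('pics/top0.png')
def crop(im,x,y,w,h): return cv2.resize(im[y:y+h,x:x+w],(400,300),interpolation=cv2.INTER_CUBIC)
out=np.vstack([np.hstack([crop(t,125,155,40,30*1+15)if 0 else crop(t,120,160,48,36),crop(s,212,128,48,36)]),np.hstack([crop(t,225,125,104,48)if 0 else crop(t,225,125,64,48),crop(s,265,165,64,48)])])
cv2.imwrite('pics/z0.png',out)
out=np.hstack([crop(t,270,120,64,48),crop(s,285,205,64,48)])
cv2.imwrite('pics/z1.png',out)
for th in['pin','bolt','block','strut','tube_mouth','fork_hole','elbow']:
  for c in('side','top'):
    try:
      for r in manip.trace(th,c)[:2]:
        m=r['pixels'];y,x=np.nonzero(m); print(th,c,round(r['p'],2),np.array(r['box']),m.sum(),x.mean(),y.mean())
    except Exception as e: print(th,e)
for th in['pin_tip']:
  for c in('side','top'): print(manip.tip_of(th,c)[:2])
E
```

```text
pin side 0.29 [318.1 192.8 349.1 217.4] 284 331.28169014084506 204.08098591549296
bolt side 0.59 [372.8 280.9 406.6 307.8] 833 388.76950780312126 291.41776710684275
block side 0.57 [218.1 137.4 255.7 156.2] 537 235.3314711359404 147.58472998137802
block side 0.28 [270.8 152.1 358.6 273.7] 2553 310.07324716020366 199.9467293380337
block top 0.71 [131.5 158.7 152.  196.7] 535 144.42242990654205 177.64672897196263
strut side 0.95 [283.2 188.4 318.3 238.6] 358 300.54748603351953 216.41620111731842
strut side 0.62 [136.9 142.9 158.4 186. ] 291 147.12714776632302 163.3848797250859
strut top 0.68 [108.7 259.2 176.  288.9] 441 140.52154195011337 276.2358276643991
strut top 0.61 [244.1 145.  316.9 155.1] 429 277.4102564102564 150.006993006993
tube_mouth side 0.68 [282.1 189.9 318.7 241.5] 320 299.559375 214.88125
tube_mouth side 0.52 [135.8 141.9 160.3 186.8] 269 147.1375464684015 164.14126394052045
tube_mouth top 0.92 [245.7 143.4 318.  154.1] 362 278.4447513812155 150.17955801104972
tube_mouth top 0.91 [106.4 260.7 179.4 294. ] 455 142.39120879120878 276.821978021978
fork_hole side 0.94 [271.  150.7 360.8 274.4] 2680 311.36716417910446 201.3466417910448
elbow side 0.95 [266.6 151.5 359.  273.8] 2594 310.62567463377025 201.09444872783345
elbow side 0.44 [317.2 190.9 347.2 216. ] 223 331.7757847533632 204.12107623318386
elbow top 0.86 [181.8  90.7 357.4 160.1] 2969 241.95991916470192 129.93162681037387
[{'pixel': [228.0, 151.9], 'p': 0.56}]
[{'pixel': [310.7, 149.0], 'p': 0.66}]
```

View pics/z0.png

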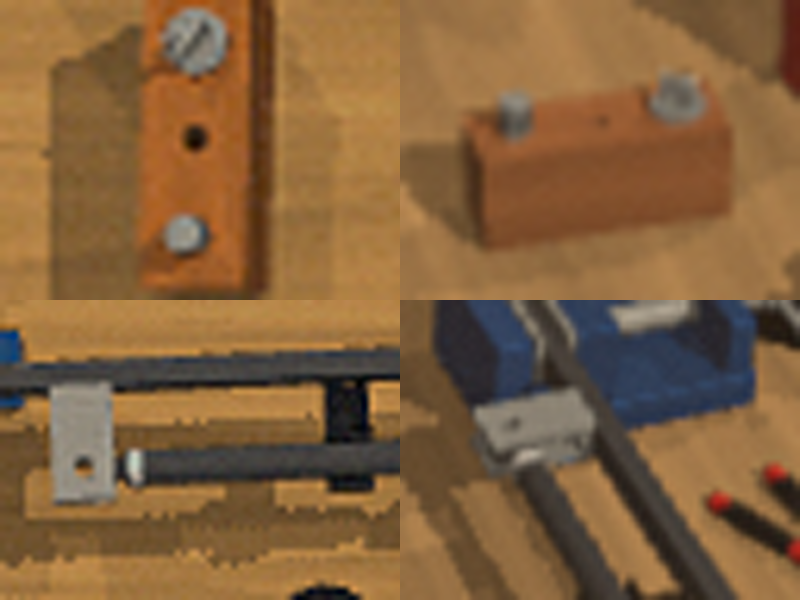

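View pics/z1.png

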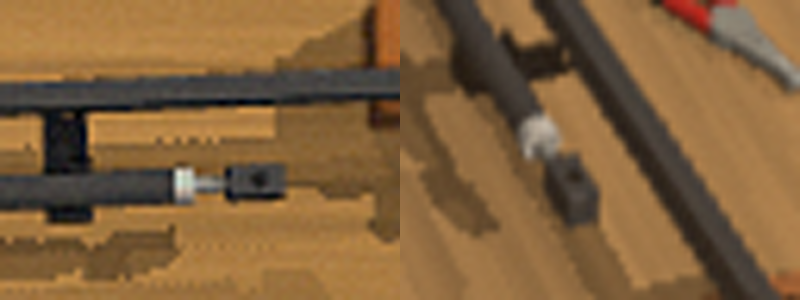

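Pixels at full resolution. The pin head is at (141.8,187.5) in top and (225.4,141.1) in side. The empty middle hole is at (143.0,176.1) in top. The fork hole is at (237.9,150.7) in top and (282.5,184.4) in side. The tongue is at (310.4,148.7) in top, and its top face is at (311.9,232.9) in side. The wing bolt is the outer one on the far side of the block.

```bash
python3 - <<'E'
from h import *
np.set_printoptions(precision=4,suppress=True)
print('pin tri',tri('top',(141.8,187.5),'side',(225.4,139.6)),'top z.063',atz('top',(141.76,187.5),.063),'side ctr z.0545',atz('side',(225.36,141.1),.0545))
print('fork',tri('top',(237.86,150.66),'side',(282.5,184.4)),atz('top',(237.86,150.66),.066),atz('side',(282.5,184.4),.066))
print('tong',tri('top',(310.4,148.7),'side',(311.9,232.9)),atz('top',(310.4,148.7),.065),atz('side',(311.9,232.9),.065))
print('midhole',atz('top',(142.96,176.1),.046),'bolt',atz('top',(143,164.6),.06))
f=atz('top',(237.86,150.66),.066);e=atz('top',(352.4,130.6),.084)
print('elbow',e, 'dist',np.linalg.norm((e-f)[:2]),'exp',np.hypot(345,46))
ang=np.arctan2(*(e-f)[[1,0]])-np.arctan2(46,345); print('yaw of arm',ang, np.degrees(ang))
t=atz('top',(310.4,148.7),.065);print('tongue dir',np.degrees(np.arctan2(*(t-f)[[1,0]])),np.linalg.norm((t-f)[:2]))
o=manip.get_obs();M=R.from_quat(o['ee_rot']).as_matrix();print(M,o['grip_width'],manip.tip_reach,o['ft_force'])
# fit bar/tube centerline in top: dark tube rows
E
```

```text
pin tri (array([0.4796, 0.3452, 0.0599]), np.float64(0.00010608591353329737)) top z.063 [0.4794 0.3447 0.063 ] side ctr z.0545 [0.4789 0.344  0.0545]
fork (array([0.589 , 0.0521, 0.0614]), np.float64(0.001623706400513195)) [0.5892 0.0517 0.066 ] [0.586 0.047 0.066]
tong (array([ 0.5947, -0.1689,  0.0608]), np.float64(0.00021024573891809215)) [ 0.5942 -0.1684  0.065 ] [ 0.5926 -0.1726  0.065 ]
midhole [0.5157 0.345  0.046 ] bolt [0.5497 0.3422 0.06  ]
elbow [ 0.6467 -0.2953  0.084 ] dist 0.35179514434651243 exp 348.0531568596958
yaw of arm -1.5390617166238212 -88.18174077270444
tongue dir -88.67824337643465 0.22023074451527636
[[-0.9438  0.3305 -0.    ]
 [ 0.3305  0.9438  0.0001]
 [ 0.0001  0.0001 -1.    ]] 0.9983522344386244 0.014 [-0.4416 -0.4742  0.1265]
```

```bash
python3 -m pendant '[[-6.77,-2.83,2.5,0,0,-2.41,0],[-6.77,-2.83,2.5,0,0,-2.41,0],[-6.77,-2.83,2.5,0,0,-2.41,0],[-6.77,-2.83,2.5,0,0,-2.41,0],[-6.77,-2.83,2.5,0,0,-2.41,0],[-6.77,-2.83,2.5,0,0,-2.41,0],[-6.77,-2.83,2.5,0,0,-2.41,0],[-6.77,-2.83,2.5,0,0,-2.41,0],[-6.77,-2.83,2.5,0,0,-2.41,0],[-6.77,-2.83,2.5,0,0,-2.41,0]]' 40
python3 - <<'E'
from h import *
np.set_printoptions(precision=4,suppress=True)
o=manip.get_obs();print(o['position'],R.from_quat(o['ee_rot']).as_matrix(),o['joint_pos'])
t,_=save('top','t1.png');s,_=save('side','s1.png')
P=o['position']; a=proj('top',P);b=proj('side',P);print('tcp proj',a,b)
def crop(im,x,y,w,h): return cv2.resize(im[y:y+h,x:x+w],(400,300),interpolation=cv2.INTER_CUBIC)
cv2.imwrite('pics/z2.png',np.hstack([crop(t,110,155,64,48),crop(s,195,105,64,48)])[:,:,::-1])
E
```

```text
clock: 3.15
position: [0.4782, 0.3462, 0.1209]
ee_rot: [-0.001, 1.0, 0.001, 0.0]
ft_force: [0.4, 0.6, 0.5]
grip_width: 0.498
grasp_force: 0.0
[0.4782 0.3462 0.1209] [[-1.     -0.0023  0.0003]
 [-0.0023  1.      0.0011]
 [-0.0003  0.0011 -1.    ]] [-0.7648  0.3524  0.0741  1.7077 -0.0297  1.0817  0.8919]
tcp proj [136.966  186.6467] [224.5151 124.6862]
```

View pics/z2.png

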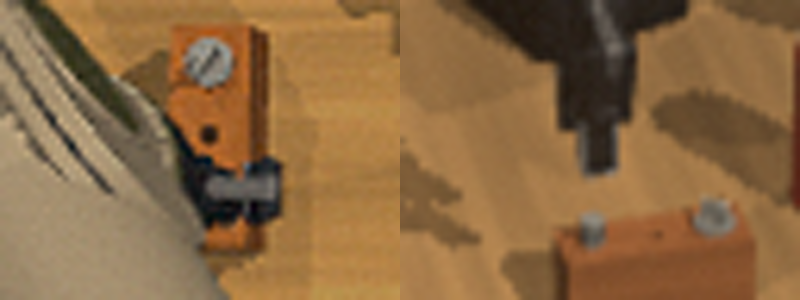

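The side crop shows the fingers standing straight above the pin head at (226,132), with the bolt well clear. I'll descend and grip.

```bash
python3 -m pendant '[[-0.02,-0.02,0.6,0,0,0,0],[-0.02,-0.02,1.17,0,0,0,0],[-0.02,-0.02,1.17,0,0,0,0],[-0.02,-0.02,1.17,0,0,0,0],[-0.02,-0.02,1.17,0,0,0,-1],[-0.02,-0.02,1.17,0,0,0,-1],[-0.02,-0.02,1.17,0,0,0,-1],[-0.02,-0.02,1.17,0,0,0,-1],[-0.02,-0.02,1.17,0,0,0,-1],[-0.02,-0.02,1.17,0,0,0,-1]]' 40
python3 -c "
from h import *
print(manip.get_obs()['position'],manip.get_obs()['torque'])"
```

```text
clock: 4.5
position: [0.4807, 0.3456, 0.0634]
ee_rot: [-0.0, 1.0, 0.002, 0.001]
ft_force: [0.0, 5.0, 5.0]
grip_width: 0.14
grasp_force: 39.0
[0.48068885 0.34559216 0.06339823] [ 1.1513993   0.06312899 -0.00922324]
```

```bash
python3 -m pendant '[[0,0,-1,0,0,0,-1],[0,0,-2,0,0,0,-1],[0,0,-2,0,0,0,-1],[-1.0,-2.5,-2,0,0,0,-1],[-2.17,-5.88,-2,0,0,0,-1],[-2.17,-5.88,-2,0,0,0,-1],[-2.17,-5.88,-2,0,0,0,-1],[-2.17,-5.88,-2,0,0,0,-1],[-2.17,-5.88,-2,0,0,0,-1],[-2.17,-5.88,-2,0,0,0,-1]]' 40
python3 - <<'E'
from h import *
np.set_printoptions(precision=4,suppress=True)
o=manip.get_obs();P=o['position'];print(P,R.from_quat(o['ee_rot']).as_matrix(),o['ft_force'])
t,_=save('top','t2.png');s,_=save('side','s2.png')
print('tip proj',proj('top',P-[0,0,.053]),proj('side',P-[0,0,.053]),'head und',proj('side',P-[0,0,.017]))
for c in('top','side'): print([(r['p'],r['pixel']) for r in manip.tip_of('pin_tip',c)[:2]],[(r['p'],r['pixel']) for r in manip.tip_of('pin',c)[:2]])
def crop(im,x,y,w,h): return cv2.resize(im[y:y+h,x:x+w],(400,300),interpolation=cv2.INTER_CUBIC)
cv2.imwrite('pics/z3.png',np.hstack([crop(t,205,125,64,48),crop(s,252,150,64,48)])[:,:,::-1])
E
```

```text
clock: 5.75
position: [0.5882, 0.0497, 0.1611]
ee_rot: [0.0, 1.0, 0.0, -0.001]
ft_force: [-0.2, 0.6, -0.9]
grip_width: 0.14
grasp_force: 40.4
[0.5882 0.0497 0.1611] [[-1.      0.0006 -0.0013]
 [ 0.0006  1.      0.0002]
 [ 0.0013  0.0002 -1.    ]] [-0.1764  0.6381 -0.9351]
tip proj [238.1621 149.0289] [283.6523 173.0179] head und [284.3714 163.51  ]
[(0.21, [399.8, 162.2])] [(0.33, [354.0, 132.0])]
[] []
```

View pics/z3.png

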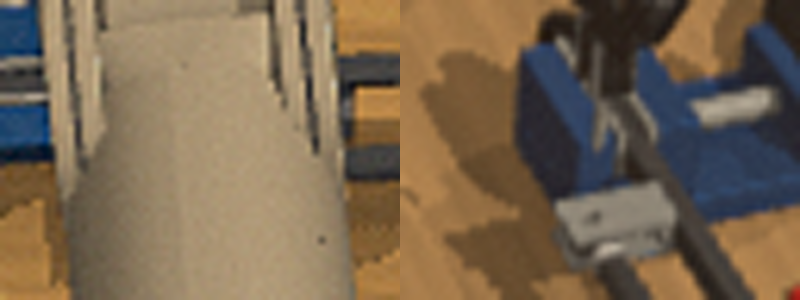

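The side crop shows the held shank's tip at about (283.3,173.1), as the TCP predicts. The fork hole is at (282.8,184.3). I'll lower to just above the fork and look again.

```bash
python3 -m pendant '[[0,0.04,0.4,0,0,0,-1],[0,0.04,0.7,0,0,0,-1],[0,0.04,0.7,0,0,0,-1],[0,0.04,0.7,0,0,0,-1],[0,0.04,0.7,0,0,0,-1],[0,0.04,0.7,0,0,0,-1],[0,0.04,0.7,0,0,0,-1],[0,0.04,0.7,0,0,0,-1],[0,0.04,0.7,0,0,0,-1],[0,0.04,0.7,0,0,0,-1]]' 40
python3 - <<'E'
from h import *
np.set_printoptions(precision=4,suppress=True)
o=manip.get_obs();P=o['position'];print(P,o['ft_force'])
s,_=save('side','s3.png')
print('tip proj',proj('side',P-[0,0,.053]),'tip at .066',proj('side',[P[0],P[1],.066]),'cand',proj('side',[.5892,.0517,.066]))
s0=cv2.imread('pics/side0.png')[:,:,::-1]
def crop(im,x,y,w,h): return cv2.resize(im[y:y+h,x:x+w],(400,400),interpolation=cv2.INTER_CUBIC)
cv2.imwrite('pics/z4.png',np.hstack([crop(s0,270,165,25,25),crop(s,270,165,25,25)])[:,:,::-1])
E
```

```text
clock: 7.3
position: [0.5887, 0.0515, 0.1268]
ee_rot: [0.0, 1.0, 0.0, -0.0]
ft_force: [0.5, -0.4, 0.0]
grip_width: 0.139
grasp_force: 40.4
[0.5887 0.0515 0.1268] [ 0.5436 -0.4336  0.0129]
tip proj [282.9527 181.4145] tip at .066 [282.8057 183.3605] cand [282.9424 183.2914]
```

View pics/z4.png

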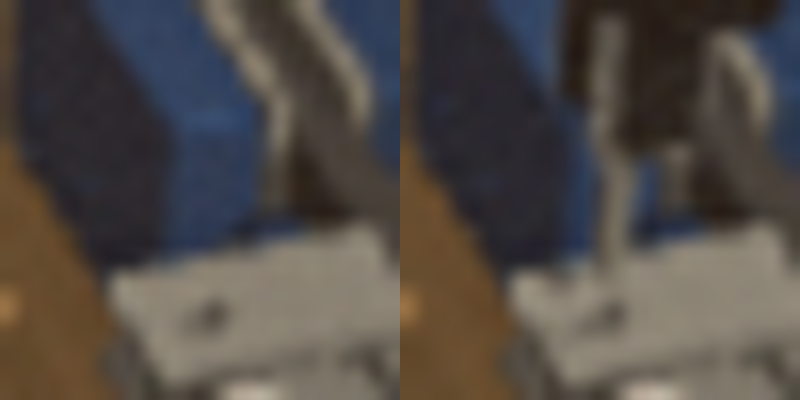

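The tip is at (282.7,181.6) and the hole at (282.5,184.2), so the columns match. I'll press down gently.

```bash
python3 -m pendant '[[0,0,0.1,0,0,0,-1],[0,0,0.15,0,0,0,-1],[0,0,0.2,0,0,0,-1],[0,0,0.25,0,0,0,-1],[0,0,0.28,0,0,0,-1],[0,0,0.28,0,0,0,-1],[0,0,0.28,0,0,0,-1],[0,0,0.28,0,0,0,-1],[0,0,0.28,0,0,0,-1],[0,0,0.28,0,0,0,-1]]' 40
python3 -c "
from h import *
o=manip.get_obs();print(o['position'],o['ft_force'],o['torque'])"
```

```text
clock: 8.6
position: [0.5887, 0.0515, 0.1128]
ee_rot: [0.0, 1.0, 0.0, 0.0]
ft_force: [-0.5, 0.5, 0.1]
grip_width: 0.136
grasp_force: 40.4
[0.58868214 0.05148752 0.11282785] [-0.50512096  0.54018174  0.11801718] [-0.02795031 -0.04014155 -0.01389161]
```

No force with the tip at 59 mm, so it's in the upper ear. I'll continue through the eye.

```bash
python3 -m pendant '[[0,0,0.06,0,0,0,-1],[0,0,0.12,0,0,0,-1],[0,0,0.18,0,0,0,-1],[0,0,0.24,0,0,0,-1],[0,0,0.3,0,0,0,-1],[0,0,0.36,0,0,0,-1],[0,0,0.4,0,0,0,-1],[0,0,0.4,0,0,0,-1],[0,0,0.4,0,0,0,-1],[0,0,0.4,0,0,0,-1]]' 40
python3 -c "
from h import *
o=manip.get_obs();print(o['position'],o['ft_force'],o['torque'])"
```

```text
clock: 9.85
position: [0.5887, 0.0515, 0.0929]
ee_rot: [0.0, 1.0, 0.0, 0.0]
ft_force: [-0.2, 0.0, 0.3]
grip_width: 0.141
grasp_force: 40.4
[0.58871463 0.05150095 0.0929102 ] [-0.24428584  0.02147111  0.25553515] [-0.12677134  0.00727643  0.01043071]
```

```bash
python3 -m pendant '[[0,0,0.1,0,0,0,-1],[0,0,0.18,0,0,0,-1],[0,0,0.2,0,0,0,-1],[0,0,0.2,0,0,0,-1],[0,0,0.2,0,0,0,-0.2],[0,0,0.2,0,0,0,-0.2],[0,0,0.2,0,0,0,-0.2],[0,0,0.2,0,0,0,-0.2],[0,0,-0.5,0,0,0,-0.2],[0,0,-0.8,0,0,0,-0.2]]' 40
python3 - <<'E'
from h import *
o=manip.get_obs();print(o['position'],o['ft_force'],o['joint_pos'],o['grip_width'])
s,_=save('side','s4.png')
print('z',proj('side',[.5887,.0515,.066]),proj('side',[.5887,.0515,.083]))
cv2.imwrite('pics/z5.png',cv2.resize(s[160:208,260:324],(640,480),interpolation=cv2.INTER_CUBIC)[:,:,::-1])
E
```

```text
clock: 11.1
position: [0.5895, 0.0515, 0.1345]
ee_rot: [0.0, 1.0, 0.0, 0.001]
ft_force: [0.7, -0.1, 0.2]
grip_width: 0.399
grasp_force: 0.0
[0.58947918 0.05148489 0.13448673] [ 0.7022085  -0.05611337  0.16213441] [-0.36779003  0.34407443  0.24716448  1.70107771 -0.09268138  1.10555101
  1.47726947] 0.39906157254632907
z [282.8132725  183.35840018] [283.13602189 179.08781138]
```

View pics/z5.png

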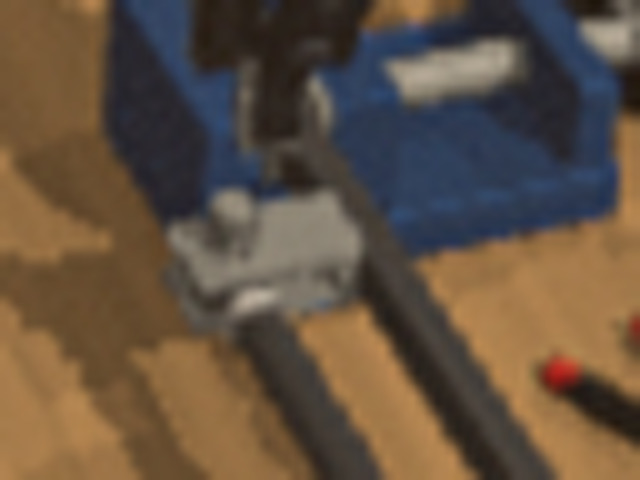

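The pin's head sits down on the fork at about (283,181) and the fingers are clear. Next I move above the tongue with the jaws turned across the rod.

```bash
python3 -m pendant '[[-0.1,-1.0,0,0,0,1.3,-0.2],[-0.1,-2.0,0,0,0,2.6,-0.2],[-0.1,-3.0,0,0,0,3.9,-0.2],[-0.1,-4.0,0,0,0,5.2,-0.2],[-0.1,-4.39,0,0,0,6.5,-0.2],[-0.1,-4.39,0,0,0,7.8,-0.2],[-0.1,-4.39,0.2,0,0,9.1,-0.2],[-0.1,-4.39,0.49,0,0,10.4,-0.2],[-0.1,-4.39,0.49,0,0,11.05,-0.2],[-0.1,-4.39,0.49,0,0,11.05,-0.2]]' 60
python3 - <<'E'
from h import *
np.set_printoptions(precision=4,suppress=True)
o=manip.get_obs();P=o['position'];M=R.from_quat(o['ee_rot']).as_matrix();print(P,M,o['joint_pos'],o['grip_width'])
s,_=save('side','s5.png')
for h in(-.0217,.0217): print(proj('side',P+M[:,1]*h+M[:,2]*.01))
print('tongue exp',proj('side',[.5947,-.168,.065]),proj('side',[.5947,-.168,.055]))
cv2.imwrite('pics/z6.png',cv2.resize(s[200:248,280:344],(640,480),interpolation=cv2.INTER_CUBIC)[:,:,::-1])
E
```

```text
clock: 12.4
position: [0.5933, -0.1679, 0.1074]
ee_rot: [0.697, 0.717, -0.0, -0.0]
ft_force: [0.6, -0.5, -0.4]
grip_width: 0.401
grasp_force: 0.0
[ 0.5933 -0.1679  0.1074] [[-0.0285  0.9996 -0.001 ]
 [ 0.9996  0.0285 -0.0002]
 [-0.0002 -0.001  -1.    ]] [-0.2633  0.4751  0.5992  1.6682 -0.2946  1.0908  0.4504] 0.4006217124092442
[305.3408 224.9848]
[319.9392 221.5599]
tongue exp [311.9513 231.6093] [311.5843 234.1461]
```

View pics/z6.png

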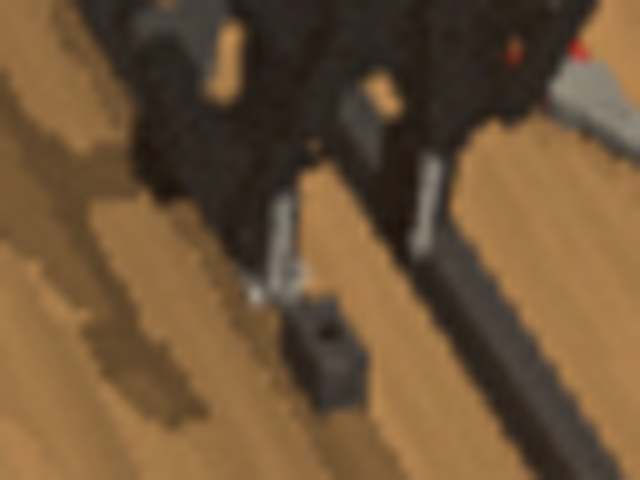

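The side crop shows the tongue's top at (312.0,232.5), midway between the open fingers. It has the same 0.9 px row bias as the fork hole, where the pin went in. I'll go down and grip.

```bash
python3 -m pendant '[[0,0.03,0.5,0,0,0,-0.2],[0,0.03,1.0,0,0,0,-0.2],[0,0.03,1.11,0,0,0,-0.2],[0,0.03,1.11,0,0,0,-0.2],[0,0.03,1.11,0,0,0,-1],[0,0.03,1.11,0,0,0,-1],[0,0.03,1.11,0,0,0,-1],[0,0.03,1.11,0,0,0,-1],[0,0.03,1.11,0,0,0,-1],[0,0.03,1.11,0,0,0,-1]]' 60
python3 -c "
from h import *
o=manip.get_obs();print(o['position'],o['ft_force'],o['torque'],o['grip_width']*85)"
```

```text
clock: 13.7
position: [0.5957, -0.1682, 0.0537]
ee_rot: [0.697, 0.717, 0.0, 0.001]
ft_force: [-1.3, -0.4, 6.3]
grip_width: 0.171
grasp_force: 60.1
[ 0.59565607 -0.16824737  0.05374315] [-1.258478   -0.4395264   6.31952373] [0.04082962 0.33783937 0.16258929] 14.556537422484782
```

```bash
python3 -m pendant '[[-0.12,0,0,0,0,0,-1],[-0.24,0,0,0,0,0,-1],[-0.36,0,0,0,0,0,-1],[-0.48,0,0,0,0,0,-1],[-0.6,0,0,0,0,0,-1],[-0.7,0,0,0,0,0,-1],[-0.78,0,0,0,0,0,-1],[-0.82,0,0,0,0,0,-1],[-0.82,0,0,0,0,0,-1],[-0.82,0,0,0,0,0,-1]]' 60
python3 - <<'E'
from h import *
np.set_printoptions(precision=4,suppress=True)
o=manip.get_obs();P=o['position'];print(P,o['ft_force'],o['torque'],o['grip_width']*85)
s,_=save('side','s6.png');t,_=save('top','t6.png')
def crop(im,x,y,w,h): return cv2.resize(im[y:y+h,x:x+w],(400,400),interpolation=cv2.INTER_CUBIC)
cv2.imwrite('pics/z7.png',np.hstack([crop(s,290,210,40,40),crop(t,285,130,40,40)])[:,:,::-1])
E
```

```text
clock: 14.95
position: [0.5971, -0.2063, 0.0534]
ee_rot: [0.696, 0.718, 0.001, -0.001]
ft_force: [-2.3, 8.3, 7.2]
grip_width: 0.179
grasp_force: 60.3
[ 0.5971 -0.2063  0.0534] [-2.2849  8.3385  7.1806] [1.6991 0.3844 0.151 ] 15.246792928923044
```

View pics/z7.png

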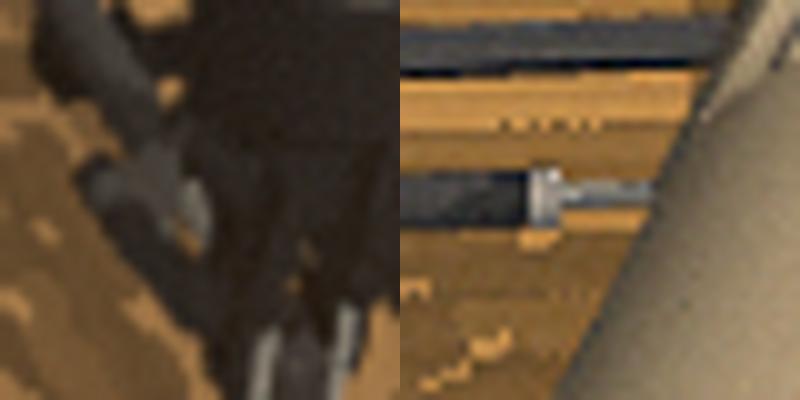

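The top crop shows the collar at (299.0,149), almost unmoved, with bright rod drawn out of it and the force near 8.7 N. I'll measure the slack and force more exactly.

```bash
python3 -m pendant '[[-0.04,0,0,0,0,0,-1],[-0.04,0,0,0,0,0,-1],[-0.04,0,0,0,0,0,-1],[-0.04,0,0,0,0,0,-1],[-0.04,0,0,0,0,0,-1],[-0.04,0,0,0,0,0,-1],[-0.04,0,0,0,0,0,-1],[-0.04,0,0,0,0,0,-1],[-0.04,0,0,0,0,0,-1],[-0.04,0,0,0,0,0,-1]]' 60
python3 - <<'E'
from h import *
np.set_printoptions(precision=4,suppress=True)
F=[]
a=cv2.imread('pics/top0.png',0).astype(np.float32)
for i in range(6):
    t,_=manip.camera('top'); o=manip.get_obs();F.append(o['ft_force'])
    b=cv2.cvtColor(t,cv2.COLOR_RGB2GRAY).astype(np.float32)
    sl=np.s_[143:155,291:305]
    U=cv2.resize(b[sl],None,fx=10,fy=10,interpolation=cv2.INTER_CUBIC)[15:-15,25:-50]
    r=cv2.matchTemplate(cv2.resize(a[sl],None,fx=10,fy=10,interpolation=cv2.INTER_CUBIC),U,cv2.TM_CCOEFF_NORMED)
    m=cv2.minMaxLoc(r); print(m[1],(25-m[3][0])/10,(15-m[3][1])/10)
print(o['position'],np.mean(F,0),np.std(F,0))
print('mouth mm/px',np.linalg.norm(atz('top',(299,149),.055)-atz('top',(300,149),.055)))
print(b[149:151,296:311])
E
```

```text
clock: 16.3
position: [0.5972, -0.2082, 0.0533]
ee_rot: [0.696, 0.718, 0.001, -0.001]
ft_force: [-2.4, 8.0, 6.9]
grip_width: 0.175
grasp_force: 60.3
0.9401206374168396 0.1 0.2
0.9449051022529602 0.0 0.1
0.9412326812744141 0.0 0.2
0.9452638626098633 0.1 0.1
0.9445826411247253 0.1 0.2
0.9429867267608643 0.0 0.2
[ 0.5972 -0.2082  0.0533] [-1.7875  8.2338  6.7417] [0.5368 0.7178 0.5109]
mouth mm/px 0.0030660840573451414
[[ 54.  45. 173. 155. 153.  68. 171. 127. 158. 110. 114. 112. 112. 114.
  113.]
 [ 47.  36. 159. 144. 139.  47.  80.  82.  85.  87.  87.  84.  87.  86.
   91.]]
```

The tube moved no more than 0.3 mm while the TCP drew 40.0 mm. The force of about 8.6 N fits, and the dark groove pixel sits right at the collar (column 301). I'll hand it in.

```bash
python3 -c "
from h import *
print(manip.hand_in())"
```

```text
the job is handed in; nothing more can be done
None
```

I've handed the job in: the pivot pin is fully home through the fork and the strut's eye and let go of, and the gripper is holding the rod about 40 mm out with the groove at the tube's mouth; the hand-in gave no verdict.

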